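# Clamp the tin with the removable crank

### The arm

A 6-joint arm with a two-finger parallel gripper is mounted at the origin on a cart in front of the work surface, level with it; the furniture and walls round the work are solid. World frame = base frame: x ahead of the robot, y to its left, z up, the work surface at z = 0. Lengths are in m, angles in rad, forces in N, time in s.
With the tool pointing down it reaches from about 0.275 to 0.85 m from the base axis. Payload 5.2 kg.
Tool frame: the origin (TCP) lies at the very end of the fingers, on their centre line; the grasp point (between the pads) lies arm.tcp_to_grasp behind it (arm.tcp_to_grasp is the distance from the TCP to the grasp point, in m); z points along the fingers, y is the line along which they close (so a half turn about z gives the same grasp; the last joint's range is limited). The gripper opens to 85 mm and grips with 20 to 120 N. Pads are 22 mm wide; open, the fingers measure 114 mm over their backs; the gripper's body (76 mm by 85 mm) begins 54 mm behind the grasp point. The pads swing forward as they close: fully open they stand 13 mm farther back than shut.
Start: joints at [-1.517, 0.259, 1.535, -0, 1.348, -0.203], TCP at [0.14, -0.532, 0.231] pointing down, gripper open.
Joint ranges: [-3.14, 3.14], [-0.91, 2.08], [0.19, 2.58], [-1.22, 4.36], [0.22, 2.71], [-3.12, 3.12]. Speed limits (rad/s): [2.57, 2.57, 3.14, 3.14, 3.14, 3.14].

### API

Orientations are given as a unit quaternion [w, x, y, z].
In Python, from rig import telemetry, capture, hand_in, arm gives the robot as it stands.
- The arm moves only by the tool move_arm, never from a script. Its argument "targets" is one flat list of numbers, 7 for each row, row after row: the shift along the tool's x, y, z in m, then the turn, a rotation vector about the tool's x, y, z in degrees, then the finger opening in m, from 0 to 0.0854. A call has 1 to 5 rows; each row shifts and turns the commanded pose from where the row before left it, along the tool's axes as they then stand; what a row does not reach is not made up. A row lasts 1/12 s, in which the tool goes at most 41.7 mm and 7.16 degrees, less where a joint would pass 70% of its speed; a pose out of reach is approached as far as the arm can. A call with a gripper value outside its range is refused whole. The fingers move at their own pace and stop on an object; "force" is the grip in N (left out, the last holds). Time passes only in rows, so rows that do not move let the fingers close. It gives the time, the measured TCP pose, the force, the opening and the grip force at its end, in the units of the state.
- telemetry.sense(): the state, without advancing time (a new reading comes with each control period).
- capture(name): name is "scene" or "top" or "wrist"; returns a dict with "frame" (420x560x3 uint8, red, green, blue), "fx", "fy", "cx", "cy" (pixels), "cam_to_world" (4x4, takes a point from camera to world coordinates); the wrist camera has in their place "mount" (4x4, takes a point from camera to tool coordinates, whose origin is the TCP and whose axes are the flange's). Camera axes: x right, y up, looking along -z (the intrinsics and any distortion apply to the point x, -y, -z); pixel columns grow to the right and rows downward; lengths in m; the calibration is good to about 2 mm. A picture is of the moment at which its call begins: read the wrist's pose just before it. There is no depth.
- hand_in(): hands the job in; it is judged then, once.
The state is a dict: "t": time; "joint_pos": joint angles; "joint_velocities": joint speeds; "effort": joint torques, N m; "tcp_pos": TCP position; "ee_rot": TCP orientation; "ft_force": force on the tool from outside, world axes, zero at the start; "torque": the same for the moment, N m; "opening": finger opening in m; "grasp_force": force on a finger pad.
Only numpy, scipy, OpenCV 4.12 (cv2) and the standard library are available. Lean on these libraries where they do the work, as an engineer would, in place of code of your own. Each camera call takes 0.05 s, during which the arm holds its last target. There are 200 camera calls.

### The job

Clamp the tin on the little wooden clamp board: fit the crank with the square socket onto the square shaft, turn it clockwise (seen from above) until the cam is all the way round at its stop by the tin, then lift the crank straight off. Set the crank down by hand, not dropped, so that it lies flat on the bare worktop clear of the board, and leave the tin standing where it is; the longer crank with the closed round hub does not fit.

Things in the scene. Friction and masses are not known exactly. Their poses are not given: they have to be found in the camera images.
- crank: Loose steel crank, flat on the worktop, 220 g. Hub: upright block 34 x 34 mm, 36 mm high, with a 19 mm square hole right through, square to its sides. Arm (16 wide, 10 thick) from the hub's foot along +x; wooden knob at x = 85 mm, top 48 mm up. Origin: hub centre, underside; z up. Grip the hub's faces across y. The spare, a longer crank (knob at 112 mm) with a round closed 24 mm hub, does not fit.
- shaft_seat (a point): On the axis of the square shaft, at the 32 mm round shoulder (90 mm up) where the hub comes to rest. Above it 18 mm of 16 mm square, then a 12 mm cone. z up; x, y square to the flats, turning with the shaft. Crank fits in 4 directions, with 1.5 mm play a side and 12 degrees either way. Fixed board 110 x 170 x 18 mm below: shaft 45 mm off its centre along its length, tin 72 mm from the shaft.
- clamp_shaft (a joint): Turn of the shaft and its eccentric steel cam, rad; grows clockwise seen from above. Starts between 0 and 0.2; firm stop at 1.2, where the cam's lobe faces the tin (1 mm short of it). Has 0.12 N m of friction and stays where it is left.
- tin: Food tin, 76 mm across, 58 mm high, standing loose on the clamp board between the cam and two steel pegs. Origin: centre of its underside, 18 mm above the worktop; its top is 14 mm below the shaft's shoulder, so the fitted crank passes over it.
Mind the look-alikes: they are no part of the job. What is shaped like the tin but purple is not meant.

How it is judged:
On the way, in this order (a step that is already met when the one before it is completed fails the run):
1. the crank is fitted on the shaft, hub down on the shoulder (horizontal distance between crank and shaft_seat below 0.006 m and z of crank in the frame of shaft_seat below 0.01 m and angle between crank's own z axis and vertical below 0.2 rad), for 0.1 s.
2. with the crank still fitted, the shaft is turned clockwise to its stop (value of joint clamp_shaft above 1 rad and horizontal distance between crank and shaft_seat below 0.008 m and z of crank in the frame of shaft_seat below 0.014 m), for 0.1 s.
3. the crank, still held, is set down on the worktop clear of the board (height (world z) of crank below 0.015 m and horizontal distance between crank and shaft_seat above 0.065 m and contact force between the fingers and crank above 0.5 N), for 0.05 s.
At the end, for the whole second after the job is handed in: The shaft is within 0.2 rad of its stop (joint above 1.0); the crank lies at rest flat on the worktop (origin within 8 mm of its height, tilt under 10 degrees), hub over 65 mm from the shaft's axis; the tin is upright (under 10 degrees) within 20 mm of where it was (value of joint clamp_shaft above 1 rad and height (world z) of crank between -0.008 and 0.008 m and angle between each of crank, tin's own z axis and vertical below 0.17 rad and horizontal distance between crank and shaft_seat above 0.065 m and linear speed of crank below 0.02 m/s and distance of tin from where it was at the start of the episode below 0.02 m); the robot touches nothing.
It fails at once if the tin is knocked over (angle between tin's own z axis and vertical above 0.5 rad).
It also fails if it takes over 54 s, if anything falls off the work surface, if the arm or the gripper's body presses on something with over 40 N, if the wrist force passes 120 N, or if a joint passes its speed limit or range.

## Working session

There is one attempt and no reset: what is moved stays moved. The work goes in short steps, Python scripts to look and compute and a tool call to move; the robot and the scene stay as the last step left them, time stands still between calls to the robot, and variables do not carry over. Pictures are saved under pics/ and viewed, at most 12 in all, crops included, and the job is handed in when it is done.

Besides the shell and the picture viewer there is one more tool, called as name(argument=value, ...), one argument or row to a line, values as JSON. move_arm: Moves the arm, as the interface text tells. Its arguments: {"type":"object","properties":{"targets":{"type":"array"},"force":{"type":"number"}},"required":["targets"]}

```bash
mkdir -p pics; ls; python3 - <<'E'
from rig import telemetry,capture,arm
import cv2,numpy as np
print(arm.tcp_to_grasp, telemetry.sense())
a=capture("top");b=capture("scene")
for n,c in(("top",a),("scene",b)):
    cv2.imwrite(f"pics/{n}0.png",c["frame"][...,::-1]); print({k:(v if k!="frame" else 0) for k,v in c.items()})
    np.save(f"pics/{n}0.npy",c,allow_pickle=True)
E
```

```text
pics
0.0187 {'t': 0.0, 'joint_pos': array([-1.51679736e+00,  2.59323855e-01,  1.53609469e+00,  1.81088133e-05,
        1.34799586e+00, -2.02792207e-01]), 'joint_velocities': array([-0.00076227,  0.00172291,  0.00028517, -0.00122175, -0.00076858,
        0.00120154]), 'effort': array([-4.33718333e-04, -4.46034586e+01, -2.90567762e+01, -4.54628725e-04,
        1.18083361e-02, -3.77091681e-06]), 'tcp_pos': array([ 0.13969185, -0.53141624,  0.23048034]), 'ee_rot': array([-9.07703967e-04,  9.91768450e-01,  1.28041057e-01,  7.65082410e-05]), 'ft_force': array([ 3.24758220e-04,  4.28010875e-01, -3.57652560e-01]), 'torque': array([ 0.00162031, -0.02187142,  0.01885463]), 'grasp_force': 0.0, 'opening': 0.08573625612939179}
{'frame': 0, 'fx': 422.24343547902663, 'fy': 422.24343547902663, 'cx': 285.8543951391147, 'cy': 207.58343728051017, 'cam_to_world': array([[ 0.01980427,  0.9993042 , -0.03160549,  0.43934397],
       [-0.99957928,  0.02045994,  0.0205587 ,  0.03731697],
       [ 0.02119104,  0.03118504,  0.99928896,  1.04665027],
       [ 0.        ,  0.        ,  0.        ,  1.        ]])}
{'frame': 0, 'fx': 437.3448591751366, 'fy': 437.3448591751366, 'cx': 280.19415406944677, 'cy': 208.07472463505337, 'cam_to_world': array([[-0.53650702,  0.48067651, -0.69362116, -0.33669802],
       [-0.84388818, -0.30208065,  0.44339601,  0.57233349],
       [ 0.00360051,  0.82322377,  0.56770561,  0.74789888],
       [ 0.        ,  0.        ,  0.        ,  1.        ]])}
```

View pics/top0.png

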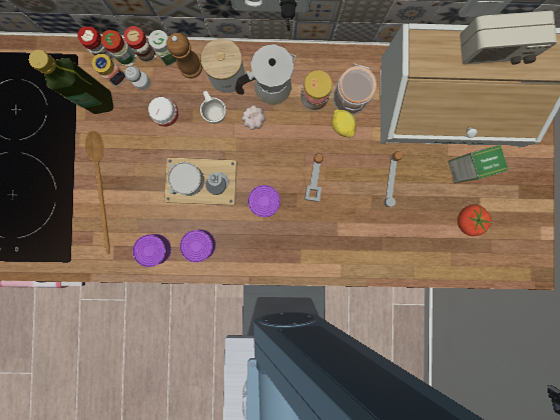

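View pics/scene0.png

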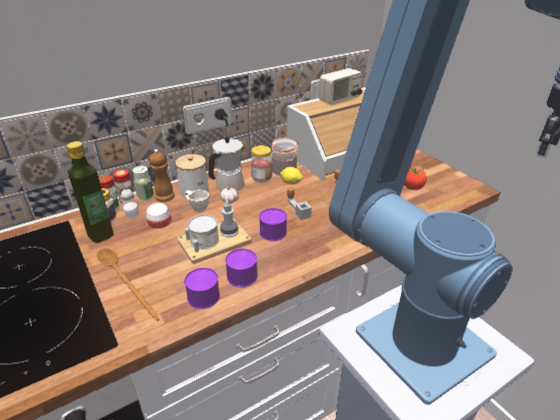

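The top view shows these candidates:
- **Crank:** square open hub at (314,194), knob at (319,157).
- **Spare:** longer, with a round hub, at (390,202).
- **Board:** shaft near (216,183) and steel tin at (184,179).
- **Look-alikes:** purple tins at (264,200), (197,245) and (150,250).

By the description I choose the crank at (314,194). I'll check it and the board in one crop.

```bash
cat > h.py <<'E'
import numpy as np,cv2
from scipy.spatial.transform import Rotation as R
def ray(c,uv,z,M=None):
    M=c["cam_to_world"] if M is None else M
    d=M[:3,:3]@np.array([(uv[0]-c["cx"])/c["fx"],-(uv[1]-c["cy"])/c["fy"],-1.])
    o=M[:3,3]; return o+d*(z-o[2])/d[2]
def proj(c,p,M=None):
    M=c["cam_to_world"] if M is None else M
    q=M[:3,:3].T@(np.asarray(p)-M[:3,3]); return np.array([c["cx"]-c["fx"]*q[0]/q[2],c["cy"]+c["fy"]*q[1]/q[2]])
def tool(s):
    T=np.eye(4);T[:3,:3]=R.from_quat(s["ee_rot"],scalar_first=True).as_matrix();T[:3,3]=s["tcp_pos"];return T
def plan(s,p,yaw):
    """shift in tool axes and turn (deg about tool z) to TCP p, tool y axis along yaw (mod pi), pointing down"""
    T=tool(s);d=T[:3,:3].T@(np.asarray(p)-T[:3,3])
    cur=np.arctan2(T[1,1],T[0,1]); a=-(yaw-cur); a=(a+np.pi/2)%np.pi-np.pi/2
    return d.round(4),np.degrees(a).round(2)
E
python3 - <<'E'
from h import *
c=np.load("pics/top0.npy",allow_pickle=True).item()
f=c["frame"][...,::-1]
o=np.hstack([cv2.resize(f[145:210,290:350],None,fx=5,fy=5,interpolation=2),cv2.resize(f[150:215,160:245],None,fx=5,fy=5,interpolation=2)])
cv2.imwrite("pics/crop1.png",o);print(o.shape)
print(ray(c,(314,194),.036),ray(c,(319,157),.048),ray(c,(216,183),.12),ray(c,(184,179),.076))
E
```

```text
(325, 725, 3)
[ 0.50531618 -0.05040865  0.036     ] [ 0.59294982 -0.05971905  0.048     ] [0.51942973 0.17247484 0.12      ] [0.53083703 0.25225756 0.076     ]
```

View pics/crop1.png

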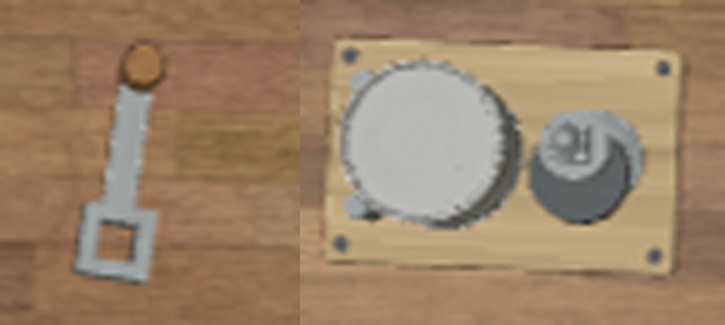

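The crop confirms the choice: the crank on the left has a square open hub at about (313.4,193.4). The steel tin and the shaft with its cam are on the board. Next I'll work out the approach above the hub.

```bash
python3 - <<'E'
from h import *
from rig import telemetry,capture
c=np.load("pics/top0.npy",allow_pickle=True).item()
p=ray(c,(313.4,193.4),.036);k=ray(c,(318.5,158),.048)
yaw=np.arctan2(*(k-p)[[1,0]]);print(p,np.degrees(yaw))
s=telemetry.sense();print(plan(s,[p[0],p[1],.2],yaw+np.pi/2))
w=capture("wrist");print(w["mount"],w["fx"],w["cx"],w["cy"])
E
```

```text
[ 0.50672823 -0.04894039  0.036     ] -6.5540561290636115
(array([ 0.4775, -0.3734,  0.0313]), np.float64(21.27))
[[ 1.35549667e-04  9.47413597e-01  3.20011652e-01  8.26446690e-02]
 [ 9.99999248e-01  2.61755760e-04 -1.19852052e-03  1.46490258e-03]
 [-1.21925953e-03  3.20011573e-01 -9.47412849e-01 -1.42073043e-01]
 [ 0.00000000e+00  0.00000000e+00  0.00000000e+00  1.00000000e+00]] 304.68346163685754 275.5112905234649 206.41130021078772
```

move_arm(
  targets=[0.032,-0.025,0,0,0,0,0.085,0.032,-0.025,0,0,0,0,0.085,0.032,-0.025,0,0,0,0,0.085,0.032,-0.025,0,0,0,0,0.085,0.032,-0.025,0,0,0,0,0.085],
  force=40,
)

```text
t: 0.57
tcp_pos: [0.2633, -0.3687, 0.231]
ee_rot: [-0.0, 0.992, 0.128, 0.0]
ft_force: [1.8, -0.7, 0.2]
opening: 0.085
grasp_force: 0.0
```

move_arm(
  targets=[0.032,-0.025,0,0,0,0,0.085,0.032,-0.025,0,0,0,0,0.085,0.032,-0.025,0,0,0,0,0.085,0.032,-0.025,0,0,0,0,0.085,0.032,-0.025,0,0,0,0,0.085],
)

```text
t: 0.98
tcp_pos: [0.3864, -0.207, 0.2313]
ee_rot: [0.0, 0.992, 0.128, 0.0]
ft_force: [0.7, -1.3, 0.1]
opening: 0.0848
grasp_force: 0.0
```

move_arm(
  targets=[0.032,-0.025,0.006,0,0,0,0.085,0.032,-0.025,0.006,0,0,0,0.085,0.032,-0.025,0.006,0,0,0,0.085,0.032,-0.025,0.006,0,0,0,0.085,0.032,-0.025,0.006,0,0,0,0.085],
)

```text
t: 1.4
tcp_pos: [0.5094, -0.0453, 0.2009]
ee_rot: [0.0, 0.992, 0.128, -0.0]
ft_force: [0.4, -0.8, 0.0]
opening: 0.0848
grasp_force: 0.0
```

move_arm(
  targets=[0,0,0,0,0,7.1,0.085,0,0,0,0,0,7.1,0.085,0,0,0,0,0,7.1,0.085,0,0,0,0,0,0,0.085,0,0,0,0,0,0,0.085],
)

```text
t: 1.82
tcp_pos: [0.5086, -0.0472, 0.201]
ee_rot: [-0.0, 0.998, -0.055, -0.0]
ft_force: [0.2, -0.2, 0.6]
opening: 0.085
grasp_force: 0.0
```

```bash
cat > look.py <<'E'
import sys
from h import *
from rig import telemetry,capture
n=sys.argv[1]
s=telemetry.sense();w=capture("wrist");w["T"]=tool(s)@w["mount"];w["s"]=s
np.save(f"pics/{n}.npy",w,allow_pickle=True)
cv2.imwrite(f"pics/{n}.png",w["frame"][...,::-1])
print(s["t"],s["tcp_pos"],s["ee_rot"],s["joint_pos"].round(2))
E
python3 look.py w1
```

```text
1.8167 [ 0.50856506 -0.04719554  0.20104126] [-7.09043402e-05  9.98459494e-01 -5.54846002e-02 -3.03378135e-04] [-0.31  0.21  1.67 -0.    1.26  1.37]
```

View pics/w1.png

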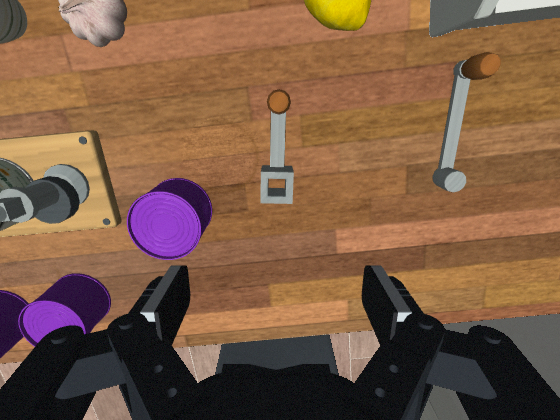

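The wrist view shows the crank with its hub hole at about (277,186) and knob at (279,101). The spare is at (450,180), the shaft tip at about (15,208) at the left edge, and a purple tin at (165,230). Joint 6 would run out if I turned from this yaw, so I'll fit the crank 90° counter-clockwise. Before gripping I'll look at the shaft from above.

```bash
python3 - <<'E'
from h import *
w=np.load("pics/w1.npy",allow_pickle=True).item();T=w["T"]
f=w["frame"]
h=ray(w,(277,185.5),.036,T);k=ray(w,(279,101),.046,T);print(h,k,np.degrees(np.arctan2(*(k-h)[[1,0]])))
for q in[(15,208),(62,188)]:print(ray(w,q,.12,T),ray(w,q,.09,T))
# predicted hub outline for check
a=np.arctan2(*(k-h)[[1,0]])
for dx,dy in[(17,17),(17,-17),(-17,-17),(-17,17)]:
    v=np.array([np.cos(a)*dx-np.sin(a)*dy,np.sin(a)*dx+np.cos(a)*dy])/1000
    print(proj(w,[h[0]+v[0],h[1]+v[1],.036],T))
print(plan(w["s"],[.52,.172,.26],np.radians(90-6.5)))
E
```

```text
[ 0.5106141  -0.05061284  0.036     ] [ 0.59287679 -0.06143738  0.046     ] -7.49620175519803
[0.53728825 0.15077383 0.12      ] [0.53004465 0.17880444 0.09      ]
[0.54875981 0.10935152 0.12      ] [0.54305904 0.13181115 0.09      ]
[260.71818415 169.053165  ]
[293.98367734 169.69924718]
[292.71920879 201.37852581]
[260.57660137 200.7794979 ]
(array([-0.013 , -0.2191, -0.0589]), np.float64(0.14))
```

move_arm(
  targets=[-0.006,-0.04,-0.006,0,0,0,0.085,-0.006,-0.04,-0.006,0,0,0,0.085,-0.006,-0.04,-0.006,0,0,0,0.085,-0.006,-0.04,-0.006,0,0,0,0.085,-0.006,-0.04,-0.006,0,0,0,0.085],
)

```text
t: 2.28
tcp_pos: [0.5016, 0.156, 0.2318]
ee_rot: [-0.0, 0.998, -0.057, 0.0]
ft_force: [0.5, -0.8, 0.3]
opening: 0.085
grasp_force: 0.0
```

move_arm(
  targets=[0,-0.01,-0.006,0,0,0,0.085,0,-0.01,-0.006,0,0,0,0.085,0,0,0,0,0,0,0.085,0,0,0,0,0,0,0.085],
)

```text
t: 2.62
tcp_pos: [0.5046, 0.1738, 0.2435]
ee_rot: [0.0, 0.998, -0.057, 0.0]
ft_force: [0.1, -0.6, -0.8]
opening: 0.0852
grasp_force: 0.0
```

```bash
python3 look.py w2; python3 - <<'E'
from h import *
w=np.load("pics/w2.npy",allow_pickle=True).item()
u=proj(w,[.52,.172,.1],w["T"]).astype(int);print(u)
x,y=max(u[0]-80,0),max(u[1]-70,0);print(x,y)
o=cv2.resize(w["frame"][y:y+140,x:x+190,::-1],None,fx=4,fy=4,interpolation=2);cv2.imwrite("pics/w2c.png",o)
E
```

```text
2.6167 [0.50456297 0.17384033 0.24347521] [ 3.04554602e-04  9.98376468e-01 -5.69581223e-02  3.27123207e-04] [ 0.12  0.22  1.55 -0.    1.37  1.81]
[273 178]
193 108
```

View pics/w2c.png

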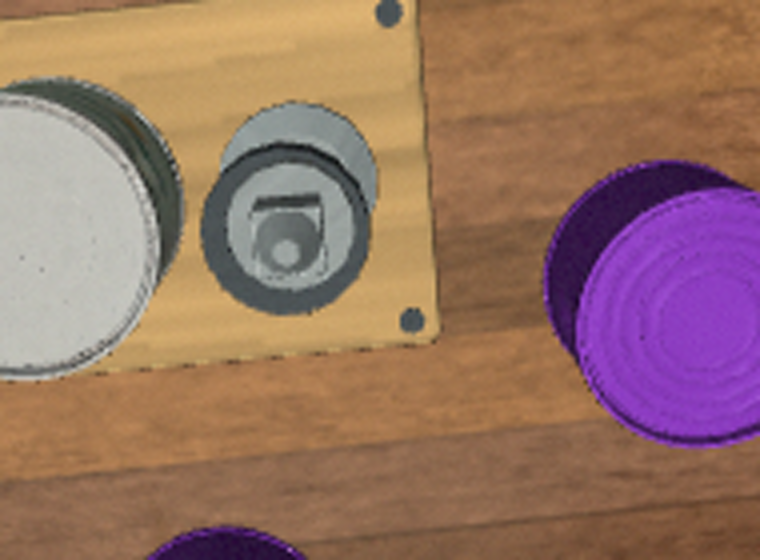

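The crop shows the shoulder disc centred at (290,228), which is full-frame pixel (265.5,165). The cone tip is at (287,252), or (264.8,171). The +x flat's edge runs from (255,197) to (318,193). I'll take one sharper composite of the hub and shaft to settle both offsets.

```bash
python3 - <<'E'
from h import *
a=np.load("pics/w1.npy",allow_pickle=True).item();b=np.load("pics/w2.npy",allow_pickle=True).item()
A=cv2.resize(a["frame"][155:215,250:305,::-1],(385,420),interpolation=2)   # x7
B=cv2.resize(b["frame"][145:187,245:286,::-1],(410,420),interpolation=2) # x10
cv2.imwrite("pics/c2.png",np.hstack([A,B]))
E
```

```text
(no output)
```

View pics/c2.png

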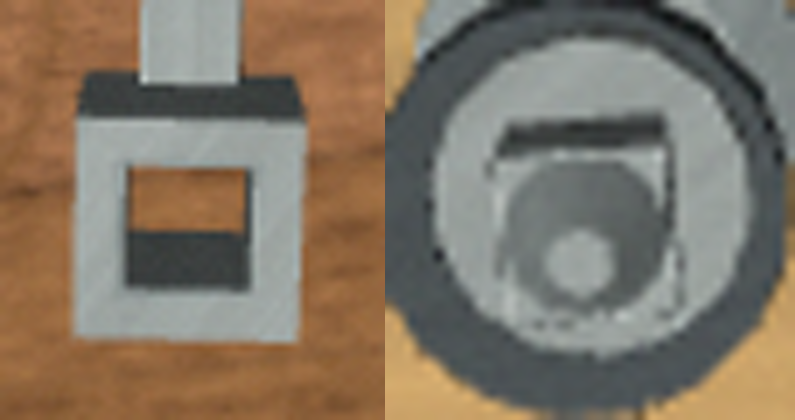

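```bash
python3 - <<'E'
from h import *
a=np.load("pics/w1.npy",allow_pickle=True).item();b=np.load("pics/w2.npy",allow_pickle=True).item()
C=np.array([ray(a,(250+x/7-.4,155+y/7-.4),.036,a["T"])[:2] for x,y in[(77,118),(305,120),(300,341),(74,336)]])
ang=lambda C:[np.degrees(np.arctan2(*(p-q)[::-1])) for p,q in((C[0],C[3]),(C[1],C[2]),(C[0],C[1]),(C[3],C[2]))]
print(C.mean(0),ang(C),np.linalg.norm(C-np.roll(C,1,0),axis=1))
S=np.array([ray(b,(245+(x-385)/10-.4,145+y/10-.4),.108,b["T"])[:2] for x,y in[(492,162),(665,150),(683,312),(508,328)]])
print(S.mean(0),ang(S),np.linalg.norm(S-np.roll(S,1,0),axis=1))
print("shoulder",ray(b,(265.4,164.1),.09,b["T"]),"tip",ray(b,(264.1,170.8),.12,b["T"]))
sh=b["s"]
print("TCP->crank",plan(sh,[*C.mean(0),.1],np.radians(90-6.7)))
c=np.load("pics/top0.npy",allow_pickle=True).item()
print("top proj",proj(c,[*C.mean(0),.036]),proj(c,[*S.mean(0),.12]))
E
```

```text
[ 0.50847445 -0.0499594 ] [np.float64(-8.026632616956148), np.float64(-6.56565772114953), np.float64(83.12057155401011), np.float64(82.29099240923442)] [0.03353513 0.03336347 0.03402444 0.03422479]
[0.53190329 0.17897403] [np.float64(-2.245592979395273), np.float64(-0.3755796150646336), np.float64(87.43835639612837), np.float64(88.78297780227228)] [0.01557381 0.0158722  0.01520048 0.01637062]
shoulder [0.53256336 0.17887095 0.09      ] tip [0.53228319 0.17917186 0.12      ]
TCP->crank (array([0.0292, 0.2218, 0.1436]), np.float64(0.17))
top proj [313.83652009 192.68303808] [213.1700223  177.26249923]
```

move_arm(
  targets=[0.005,0.037,0.012,0,0,0,0.085,0.005,0.037,0.012,0,0,0,0.085,0.005,0.037,0.012,0,0,0,0.085,0.005,0.037,0.012,0,0,0,0.085,0.005,0.037,0.012,0,0,0.7,0.085],
)

```text
t: 3.08
tcp_pos: [0.5068, -0.0153, 0.1824]
ee_rot: [0.0, 0.998, -0.064, -0.0]
ft_force: [-0.1, 0.8, -0.6]
opening: 0.0848
grasp_force: 0.0
```

move_arm(
  targets=[0.004,0.037,0.013,0,0,0,0.085,0,0,0.03,0,0,0,0.085,0,0,0.01,0,0,0,0.085,0,0,0,0,0,0,0.085],
)

```text
t: 3.42
tcp_pos: [0.5041, -0.05, 0.1273]
ee_rot: [-0.001, 0.998, -0.065, -0.004]
ft_force: [-0.1, 0.3, 0.4]
opening: 0.0846
grasp_force: 0.0
```

```bash
python3 - <<'E'
from h import *
from rig import telemetry
s=telemetry.sense();print(s["tcp_pos"],s["joint_pos"].round(2),plan(s,[.5085,-.05,.008],np.radians(82.8)))
E
```

```text
[ 0.50406771 -0.04999747  0.12727281] [-0.32  0.28  1.78  0.    1.09  1.38] (array([ 0.0053, -0.0004,  0.1192]), np.float64(-0.27))
```

move_arm(
  targets=[0.004,0,0.03,0,0,0,0.085,0,0,0.03,0,0,0,0.085,0,0,0.03,0,0,0,0.085,0,0,0.02,0,0,0,0.085,0,0,0,0,0,0,0.085],
)

```text
t: 3.83
tcp_pos: [0.5084, -0.0481, 0.0176]
ee_rot: [-0.001, 0.998, -0.063, -0.003]
ft_force: [-0.8, -0.4, -0.0]
opening: 0.0852
grasp_force: 0.0
```

```bash
python3 - <<'E'
from h import *
from rig import telemetry
s=telemetry.sense();print(s["tcp_pos"],s["ee_rot"],s["ft_force"],plan(s,[.5085,-.05,.008],np.radians(82.8)))
E
```

```text
[ 0.50839692 -0.04811131  0.01756393] [-9.07898778e-04  9.98018301e-01 -6.28289446e-02 -3.34211692e-03] [-0.76073525 -0.43725224 -0.01973843] (array([0.0004, 0.0019, 0.0096]), np.float64(-0.0))
```

move_arm(
  targets=[0,0.001,0.009,0,0,0,0.085,0,0,0,0,0,0,0.085,0,0,0,0,0,0,0.03,0,0,0,0,0,0,0.03,0,0,0,0,0,0,0.03],
  force=60,
)

```text
t: 4.25
tcp_pos: [0.5119, -0.0509, 0.0126]
ee_rot: [0.0, 0.998, -0.063, 0.001]
ft_force: [-0.1, -0.3, -0.5]
opening: 0.0509
grasp_force: 0.0
```

move_arm(
  targets=[0,0,0,0,0,0,0.02,0,0,0,0,0,0,0.02,0,0,0,0,0,0,0.02,0,0,0,0,0,0,0.02,0,0,0,0,0,0,0.02],
)

```text
t: 4.67
tcp_pos: [0.5117, -0.0508, 0.0125]
ee_rot: [0.0, 0.998, -0.064, 0.001]
ft_force: [-0.4, 0.9, 6.1]
opening: 0.0325
grasp_force: 60.7
```

```bash
python3 look.py w3;  python3 - <<'E'
from h import *
from rig import telemetry
s=telemetry.sense();print(s["opening"],s["grasp_force"],s["ft_force"])
E
```

```text
4.6667 [ 0.51169014 -0.05080508  0.01249059] [ 1.38886090e-04  9.97978216e-01 -6.35487788e-02  1.00735383e-03] [-0.32  0.45  1.88  0.    0.81  1.38]
0.032669247521787445 60.68783853203058 [-1.21066371  0.78208507  6.6209904 ]
```

View pics/w3.png

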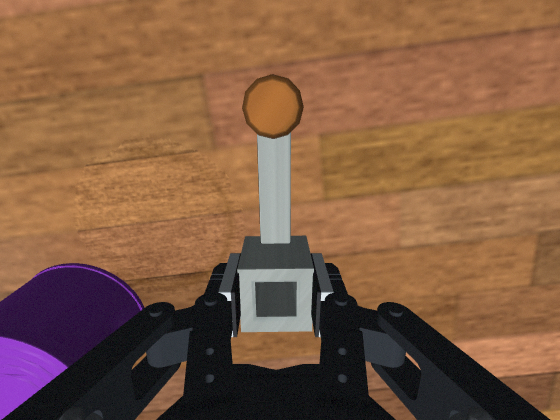

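The hub is gripped between the pads, with top-face corners at about (239,278), (311,279), (313,331) and (237,331). The arm points straight up the image to the knob at (272,105). Next I'll measure the hub in the tool frame, lift and travel.

```bash
python3 - <<'E'
from h import *
w=np.load("pics/w3.npy",allow_pickle=True).item();T=tool(w["s"])
C=np.array([ray(w,q,.036,w["T"]) for q in[(240,278),(311,278),(313,331),(238,331)]])
print(C.mean(0),np.linalg.norm(C-np.roll(C,1,0),axis=1))
h=C.mean(0); print("hub in tool",T[:3,:3].T@(h-T[:3,3]))
k=ray(w,(272,105),.046,w["T"]);print(k,np.degrees(np.arctan2(*(k-h)[[1,0]])))
E
```

```text
[ 0.5065399 -0.051527   0.036    ] [0.02895174 0.03167055 0.02896835 0.03571352]
hub in tool [-0.00496938  0.00137286 -0.02351933]
[ 0.59366916 -0.06144471  0.046     ] -6.493887985632961
```

move_arm(
  targets=[0,0,-0.02,0,0,0,0.02,0,0,-0.04,0,0,0,0.02,0,0,-0.04,0,0,0,0.02,0,0,-0.04,0,0,0,0.02,0,0,-0.02,0,0,0,0.02],
)

```text
t: 5.13
tcp_pos: [0.5126, -0.0512, 0.1764]
ee_rot: [0.001, 0.998, -0.064, 0.003]
ft_force: [0.6, 0.2, -0.8]
opening: 0.0329
grasp_force: 60.0
```

move_arm(
  targets=[0,0,0,0,0,-7.1,0.02,0,0,0,0,0,-7.1,0.02,0,0,0,0,0,-7.1,0.02,0,0,0,0,0,-7.1,0.02,0,0,0,0,0,-7.1,0.02],
)

```text
t: 5.55
tcp_pos: [0.5105, -0.0506, 0.1714]
ee_rot: [-0.0, 0.969, 0.247, -0.0]
ft_force: [-0.5, -0.5, -2.0]
opening: 0.033
grasp_force: 59.7
```

move_arm(
  targets=[0,0,0,0,0,-7.1,0.02,0,0,0,0,0,-7.1,0.02,0,0,0,0,0,-7.1,0.02,0,0,0,0,0,-7.1,0.02,0,0,0,0,0,-7.1,0.02],
)

```text
t: 5.97
tcp_pos: [0.5105, -0.0506, 0.1713]
ee_rot: [-0.0, 0.848, 0.53, -0.0]
ft_force: [-0.1, -0.2, -2.0]
opening: 0.0329
grasp_force: 59.7
```

move_arm(
  targets=[0,0,0,0,0,-7.1,0.02,0,0,0,0,0,-7.1,0.02,0,0,0,0,0,-7.1,0.02,0,0,0,0,0,-3.0,0.02,0,0,0,0,0,0,0.02],
)

```text
t: 6.38
tcp_pos: [0.5105, -0.0507, 0.1713]
ee_rot: [-0.0, 0.719, 0.695, -0.0]
ft_force: [-0.2, 0.7, -1.9]
opening: 0.033
grasp_force: 59.7
```

```bash
python3 - <<'E'
from h import *
from rig import telemetry
s=telemetry.sense();print(s["tcp_pos"],s["joint_pos"].round(2),s["opening"],s["grasp_force"],plan(s,[.5322,.179,.16],np.radians(178.5)))
E
```

```text
[ 0.51053366 -0.05065066  0.17125751] [-0.32  0.24  1.71 -0.    1.19 -0.28] 0.03300827025016973 59.73875429481268 (array([0.2302, 0.0141, 0.0113]), np.float64(-0.38))
```

```bash
python3 look.py w4; python3 - <<'E'
from h import *
w=np.load("pics/w4.npy",allow_pickle=True).item()
cv2.imwrite("pics/w4c.png",cv2.resize(w["frame"][228:344,220:332,::-1],None,fx=5,fy=5,interpolation=2))
E
```

```text
6.3833 [ 0.51053366 -0.05065066  0.17125751] [-1.89828183e-04  7.18616633e-01  6.95406413e-01 -1.41433102e-04] [-0.32  0.24  1.71 -0.    1.19 -0.28]
```

View pics/w4c.png

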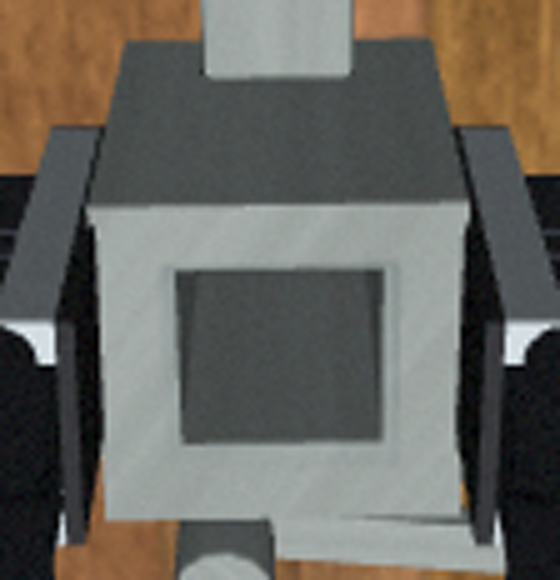

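The crop shows the hub square in the pads. Top-face corners are at (88,204), (468,204), (462,516) and (103,520), the hole at (176,268)–(383,440), and the foot corners at (125,40) and (433,38). I'll solve the held pose by PnP.

```bash
python3 - <<'E'
from h import *
w=np.load("pics/w4.npy",allow_pickle=True).item()
o=np.array([(17,17,36),(17,-17,36),(-17,-17,36),(-17,17,36),(9.5,9.5,36),(9.5,-9.5,36),(-9.5,-9.5,36),(-9.5,9.5,36),(17,17,0),(17,-17,0),(17,8,10),(17,-8,10)],float)/1000
p=np.array([(88,204),(468,204),(462,516),(103,520),(176,268),(383,268),(383,440),(181,442),(125,40),(433,38),(205,77),(353,77)])/5+[220,228]-.4
K=np.array([[w["fx"],0,w["cx"]],[0,w["fy"],w["cy"]],[0,0,1]])
ok,r,t=cv2.solvePnP(o,p,K,None)
pr=cv2.projectPoints(o,r,t,K,None)[0][:,0];print((pr-p).round(1).tolist())
M=np.eye(4);M[:3,:3]=cv2.Rodrigues(r)[0];M[:3,3]=t[:,0]
H=w["mount"]@np.diag([1,-1,-1,1])@M
np.save("hand.npy",H);print(H.round(4)) # crank in tool
T=tool(w["s"]);W=T@H;print(W.round(4))
E
```

```text
[[0.1, -0.8], [0.2, -1.4], [-0.6, -0.8], [0.5, -1.1], [-0.2, 1.0], [0.2, 0.6], [-0.3, 1.4], [0.0, 1.3], [0.5, 0.0], [-0.4, -0.1], [-0.3, 0.0], [0.4, -0.2]]
[[ 9.998e-01 -9.900e-03  1.550e-02 -6.100e-03]
 [-9.900e-03 -9.999e-01 -1.200e-03  9.000e-04]
 [ 1.550e-02  1.100e-03 -9.999e-01  1.390e-02]
 [ 0.000e+00  0.000e+00  0.000e+00  1.000e+00]]
[[ 2.290e-02 -9.997e-01 -3.000e-04  5.113e-01]
 [ 9.996e-01  2.290e-02  1.550e-02 -5.680e-02]
 [-1.550e-02 -6.000e-04  9.999e-01  1.573e-01]
 [ 0.000e+00  0.000e+00  0.000e+00  1.000e+00]]
```

move_arm(
  targets=[0.039,0.002,0,0,0,0,0.02,0.039,0.002,0,0,0,0,0.02,0.039,0.002,0,0,0,0,0.02,0.039,0.002,0,0,0,0,0.02,0.039,0.002,0,0,0,0,0.02],
)

```text
t: 6.85
tcp_pos: [0.5274, 0.1454, 0.1714]
ee_rot: [0.0, 0.72, 0.694, -0.0]
ft_force: [1.2, 0.5, -1.4]
opening: 0.0328
grasp_force: 59.8
```

move_arm(
  targets=[0.039,0.002,0,0,0,0,0.02,0,0,0,0,0,0,0.02,0,0,0.018,0,0,0,0.02,0,0,0,0,0,0,0.02,0,0,0,0,0,0,0.02],
)

```text
t: 7.27
tcp_pos: [0.5298, 0.1825, 0.1524]
ee_rot: [-0.001, 0.72, 0.694, -0.001]
ft_force: [-0.0, 0.5, -1.3]
opening: 0.0331
grasp_force: 59.9
```

```bash
python3 look.py w5; python3 - <<'E'
from h import *
from rig import telemetry,capture
s=telemetry.sense();H=np.load("hand.npy");W=tool(s)@H;print(W.round(4),s["ft_force"],plan(s,[.530,.1835,.155],np.radians(178.1)))
c=capture("scene");np.save("pics/s5.npy",c,allow_pickle=True)
f=c["frame"]
for p in([.531,.178,.09],[.531,.178,.12],W[:3,3]): print(proj(c,p))
u=proj(c,[.531,.178,.12]).astype(int);print(u[0]-55,u[1]-50)
cv2.imwrite("pics/s5.png",cv2.resize(f[u[1]-50:u[1]+50,u[0]-55:u[0]+55,::-1],None,fx=6,fy=6,interpolation=2))
E
```

```text
7.2667 [0.52981858 0.18252049 0.1523714 ] [-0.00090874  0.71959645  0.69439063 -0.00133011] [ 0.13  0.34  1.62 -0.    1.18  0.17]
[[ 2.610e-02 -9.997e-01  6.000e-04  5.313e-01]
 [ 9.995e-01  2.610e-02  1.580e-02  1.762e-01]
 [-1.580e-02  2.000e-04  9.999e-01  1.393e-01]
 [ 0.000e+00  0.000e+00  0.000e+00  1.000e+00]] [-0.34661269 -0.3289165  -0.62242904] (array([ 0.0012, -0.0007, -0.0018]), np.float64(-0.16))
[228.81607106 210.12625796]
[228.08555828 200.6253685 ]
[228.18522722 194.11841865]
173 150
```

View pics/s5.png

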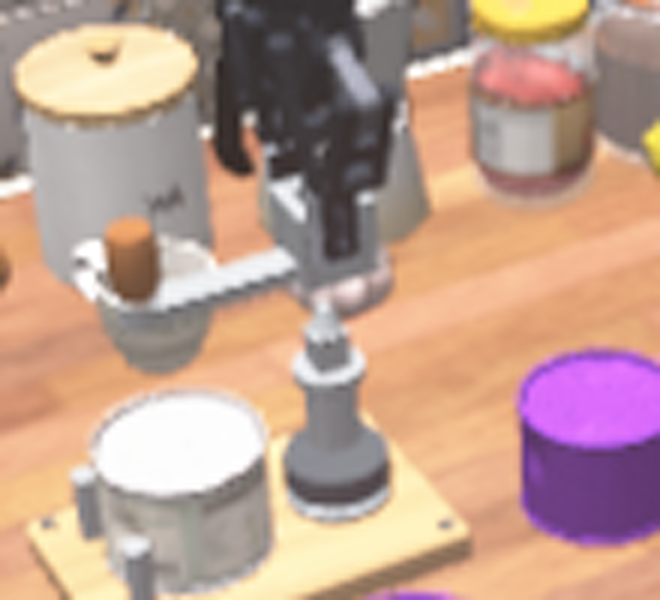

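The scene crop shows the shaft's cone tip at (324,302) directly below the hub, centred near (325,265), with the arm out over the tin. The alignment looks good, so I'll descend while watching force.

move_arm(
  targets=[0.001,0,0.01,0,0,0,0.02,0,0,0.01,0,0,0,0.02,0,0,0.005,0,0,0,0.02,0,0,0,0,0,0,0.02],
)

```text
t: 7.7
tcp_pos: [0.5298, 0.1832, 0.1264]
ee_rot: [-0.001, 0.72, 0.694, -0.001]
ft_force: [0.3, 0.3, -1.1]
opening: 0.0327
grasp_force: 59.9
```

move_arm(
  targets=[0,0,0.004,0,0,0,0.02,0,0,0.003,0,0,0,0.02,0,0,0,0,0,0,0.02],
)

```text
t: 7.95
tcp_pos: [0.5307, 0.1836, 0.1207]
ee_rot: [-0.0, 0.719, 0.695, -0.0]
ft_force: [0.4, -0.0, -2.3]
opening: 0.0329
grasp_force: 59.9
```

Underside at about 0.108, with no contact. Continuing in small steps.

move_arm(
  targets=[0,0,0.003,0,0,0,0.02,0,0,0.002,0,0,0,0.02,0,0,0,0,0,0,0.02],
)

```text
t: 8.2
tcp_pos: [0.5308, 0.1837, 0.1159]
ee_rot: [-0.0, 0.719, 0.695, -0.0]
ft_force: [-0.1, 0.6, -2.3]
opening: 0.0332
grasp_force: 59.9
```

move_arm(
  targets=[0,0,0.003,0,0,0,0.02,0,0,0,0,0,0,0.02],
)

```text
t: 8.37
tcp_pos: [0.5308, 0.1837, 0.1129]
ee_rot: [-0.0, 0.719, 0.695, -0.0]
ft_force: [-1.2, 0.2, -2.0]
opening: 0.0326
grasp_force: 59.9
```

move_arm(
  targets=[0,0,0.003,0,0,0,0.02,0,0,0.003,0,0,0,0.02,0,0,0,0,0,0,0.02],
)

```text
t: 8.62
tcp_pos: [0.5306, 0.1837, 0.1065]
ee_rot: [-0.0, 0.719, 0.695, -0.0]
ft_force: [-0.5, -0.9, -1.9]
opening: 0.0329
grasp_force: 59.9
```

move_arm(
  targets=[0,0,0.003,0,0,0,0.02,0,0,0,0,0,0,0.02],
)

```text
t: 8.78
tcp_pos: [0.5307, 0.1837, 0.1038]
ee_rot: [-0.0, 0.719, 0.695, -0.0]
ft_force: [-1.0, 0.2, -1.9]
opening: 0.0331
grasp_force: 59.9
```

move_arm(
  targets=[0,0,0.001,0,0,0,0.02,0,0,0,0,0,0,0.02,0.0001,0.0007,0,0,0,7,0.02,0.0001,0.0007,0,0,0,7,0.02,0.0001,0.0007,0,0,0,7,0.02],
)

```text
t: 9.2
tcp_pos: [0.533, 0.1845, 0.1034]
ee_rot: [-0.001, 0.835, 0.55, 0.0]
ft_force: [-1.0, 2.2, -1.6]
opening: 0.0328
grasp_force: 60.2
```

move_arm(
  targets=[0.0001,0.0007,0,0,0,7,0.02,0.0001,0.0007,0,0,0,7,0.02,0.0001,0.0007,0,0,0,7,0.02,0,0,0,0,0,0,0.02],
)

```text
t: 9.53
tcp_pos: [0.5343, 0.1837, 0.1033]
ee_rot: [-0.001, 0.921, 0.389, -0.0]
ft_force: [-3.0, 2.9, -0.4]
opening: 0.0329
grasp_force: 60.1
```

```bash
cat > st.py <<'E'
from h import *
from rig import telemetry
s=telemetry.sense();T=tool(s);W=T@np.load("hand.npy")
print(s["t"],s["tcp_pos"],"tool yaw",np.degrees(np.arctan2(T[1,0],T[0,0])).round(1),"crank",W[:3,3].round(4),s["ft_force"].round(1),s["torque"].round(3),s["opening"],s["grasp_force"])
E
python3 st.py
```

```text
9.5333 [0.53430961 0.183657   0.10332289] tool yaw 45.8 crank [0.5307 0.1787 0.0894] [-3.   2.9 -0.4] [ 0.615  0.473 -0.015] 0.032866682196528677 60.13390738517046
```

move_arm(
  targets=[0.0001,0.0007,0,0,0,6,0.02,0.0001,0.0007,0,0,0,6,0.02,0.0001,0.0007,0,0,0,6,0.02,0,0,0,0,0,0,0.02],
)

```text
t: 9.87
tcp_pos: [0.5352, 0.1826, 0.1033]
ee_rot: [-0.001, 0.97, 0.241, -0.001]
ft_force: [-4.7, 4.1, 2.0]
opening: 0.033
grasp_force: 60.3
```

```bash
python3 st.py
```

```text
9.8667 [0.53518685 0.18261527 0.10329995] tool yaw 27.9 crank [0.5302 0.179  0.0894] [-4.7  4.1  2. ] [0.776 0.853 0.005] 0.03302822433054689 60.342438854277134
```

move_arm(
  targets=[0.0001,0.0006,0,0,0,5,0.02,0.0001,0.0006,0,0,0,5,0.02,0,0,0,0,0,0,0.02],
)

```text
t: 10.12
tcp_pos: [0.5355, 0.1819, 0.1032]
ee_rot: [-0.001, 0.988, 0.156, -0.002]
ft_force: [-5.4, 6.6, 2.1]
opening: 0.033
grasp_force: 60.4
```

```bash
python3 st.py
```

```text
10.1167 [0.53548336 0.18193807 0.10324886] tool yaw 18.0 crank [0.5299 0.1792 0.0893] [-5.4  6.6  2.1] [1.038 1.012 0.   ] 0.033042433143982176 60.428398959338665
```

move_arm(
  targets=[0,0,0,0,0,4,0.02,0,0,0,0,0,0,0.02],
)

```text
t: 10.28
tcp_pos: [0.5355, 0.1817, 0.1032]
ee_rot: [-0.001, 0.992, 0.123, -0.002]
ft_force: [-5.3, 4.4, 1.3]
opening: 0.0326
grasp_force: 60.5
```

```bash
python3 st.py
```

```text
10.2833 [0.53553935 0.18169209 0.10324961] tool yaw 14.1 crank [0.5298 0.1793 0.0893] [-5.3  4.4  1.3] [0.903 0.994 0.017] 0.03264750062733685 60.45240104198456
```

move_arm(
  targets=[0,0,0,0,0,4,0.02,0,0,0,0,0,0,0.02],
)

```text
t: 10.45
tcp_pos: [0.5356, 0.1815, 0.1033]
ee_rot: [-0.001, 0.996, 0.088, -0.002]
ft_force: [-4.9, 4.3, 2.6]
opening: 0.0328
grasp_force: 60.4
```

```bash
python3 st.py; python3 look.py w6; python3 - <<'E'
from h import *
from rig import capture
w=np.load("pics/w6.npy",allow_pickle=True).item();c=capture("scene")
A=cv2.resize(w["frame"][60:360,130:430,::-1],(400,400));B=cv2.resize(c["frame"][165:245,185:265,::-1],(400,400),interpolation=2)
cv2.imwrite("pics/c6.png",np.hstack([A,B]))
E
```

```text
10.45 [0.53559919 0.18147871 0.10325342] tool yaw 10.1 crank [0.5297 0.1795 0.0893] [-4.9  4.3  2.6] [0.761 1.01  0.066] 0.03276435551884312 60.44636931270361
10.45 [0.53559919 0.18147871 0.10325342] [-7.60959878e-04  9.96128718e-01  8.78898093e-02 -1.54235928e-03] [0.13 0.4  1.66 0.   1.08 1.52]
```

View pics/c6.png

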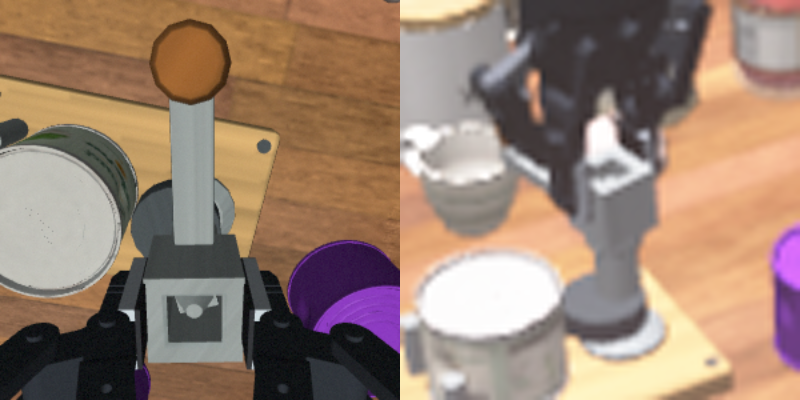

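The crank is fitted, with the cone tip visible in the hole at about (193,310), and the dark cam now faces the tin. I'll keep turning until the stop shows up in the moment.

move_arm(
  targets=[0,0.0003,0,0,0,4,0.02,0,0,0,0,0,0,0.02],
)

```text
t: 10.72
tcp_pos: [0.5356, 0.1812, 0.1033]
ee_rot: [-0.001, 0.999, 0.053, -0.002]
ft_force: [-4.7, 4.7, 2.4]
opening: 0.0329
grasp_force: 60.4
```

```bash
python3 st.py
```

```text
10.7167 [0.53564633 0.18119587 0.10325711] tool yaw 6.1 crank [0.5296 0.1797 0.0893] [-4.7  4.7  2.4] [0.753 0.948 0.048] 0.032940397144296196 60.44558923691511
```

move_arm(
  targets=[0,0.0003,0,0,0,4,0.02,0,0,0,0,0,0,0.02],
)

```text
t: 10.88
tcp_pos: [0.5357, 0.1809, 0.1032]
ee_rot: [-0.001, 1.0, 0.018, -0.002]
ft_force: [-5.1, 4.1, 1.5]
opening: 0.0326
grasp_force: 60.7
```

```bash
python3 st.py
```

```text
10.8833 [0.5356506  0.18094814 0.10321509] tool yaw 2.1 crank [0.5296 0.1798 0.0893] [-5.1  4.1  1.5] [0.756 0.975 0.307] 0.03261110233530909 60.72616305202246
```

The moment jumped to 0.31 N m, so the shaft is at its stop. I'll back off about 10° inside the play, then lift straight off.

move_arm(
  targets=[0,-0.0005,0,0,0,-5,0.02,0,-0.0005,0,0,0,-5,0.02,0,0,0,0,0,0,0.02],
)

```text
t: 11.13
tcp_pos: [0.5364, 0.1812, 0.1031]
ee_rot: [-0.0, 0.994, 0.108, -0.001]
ft_force: [-3.4, 2.3, -0.2]
opening: 0.0328
grasp_force: 60.0
```

```bash
python3 st.py
```

```text
11.1333 [0.5363676  0.18119981 0.1030717 ] tool yaw 12.4 crank [0.5306 0.179  0.0891] [-3.4  2.3 -0.2] [0.306 0.687 0.013] 0.032831878562845265 60.00668574124575
```

move_arm(
  targets=[0,0,-0.005,0,0,0,0.02,0,0,-0.01,0,0,0,0.02,0,0,-0.01,0,0,0,0.02,0,0,-0.02,0,0,0,0.02,0,0,-0.03,0,0,0,0.02],
)

```text
t: 11.55
tcp_pos: [0.5368, 0.1801, 0.1783]
ee_rot: [0.001, 0.995, 0.104, -0.001]
ft_force: [0.4, -0.8, -1.6]
opening: 0.0329
grasp_force: 60.0
```

```bash
python3 st.py; python3 - <<'E'
from h import *
from rig import telemetry
print(plan(telemetry.sense(),[.51,-.06,.17],np.radians(98)))
E
```

```text
11.55 [0.53676933 0.18011236 0.17831711] tool yaw 12.0 crank [0.531  0.1779 0.1644] [ 0.4 -0.8 -1.6] [-0.027 -0.027  0.011] 0.032902538596028055 59.97254613786936
(array([-0.0759,  0.2293,  0.0087]), np.float64(3.96))
```

move_arm(
  targets=[-0.0127,0.038,0,0,0,0,0.02,-0.0127,0.038,0,0,0,0,0.02,-0.0127,0.038,0,0,0,0,0.02,-0.0127,0.038,0,0,0,0,0.02,-0.0127,0.038,0,0,0,0,0.02],
)

```text
t: 11.97
tcp_pos: [0.5154, -0.0206, 0.1804]
ee_rot: [0.001, 0.995, 0.105, 0.002]
ft_force: [1.7, 0.1, -1.5]
opening: 0.0327
grasp_force: 60.1
```

move_arm(
  targets=[-0.0127,0.038,0,0,0,0,0.02,0,0,0,0,0,0,0.02,0,0,0.04,0,0,0,0.02,0,0,0.04,0,0,0,0.02,0,0,0.03,0,0,0,0.02],
)

```text
t: 12.38
tcp_pos: [0.5109, -0.0593, 0.0681]
ee_rot: [0.001, 0.995, 0.104, 0.001]
ft_force: [0.9, -0.3, -2.2]
opening: 0.0329
grasp_force: 60.3
```

move_arm(
  targets=[0,0,0.03,0,0,0,0.02,0,0,0.01,0,0,0,0.02,0,0,0,0,0,0,0.02],
)

```text
t: 12.63
tcp_pos: [0.5093, -0.0579, 0.027]
ee_rot: [-0.001, 0.995, 0.104, -0.002]
ft_force: [-0.7, -0.4, -1.7]
opening: 0.0331
grasp_force: 60.3
```

```bash
python3 st.py
```

```text
12.6333 [ 0.50930238 -0.05793187  0.02701081] tool yaw 12.0 crank [ 0.5035 -0.0601  0.0131] [-0.7 -0.4 -1.7] [-0.02   0.056  0.034] 0.03311971796777521 60.259995236992836
```

move_arm(
  targets=[0,0,0.007,0,0,0,0.02,0,0,0.004,0,0,0,0.02,0,0,0,0,0,0,0.02],
)

```text
t: 12.88
tcp_pos: [0.5113, -0.0583, 0.0183]
ee_rot: [0.001, 0.995, 0.105, 0.001]
ft_force: [-0.8, 0.5, -0.3]
opening: 0.0332
grasp_force: 60.3
```

move_arm(
  targets=[0,0,0.002,0,0,0,0.02,0,0,0,0,0,0,0.02],
)

```text
t: 13.05
tcp_pos: [0.511, -0.0581, 0.0161]
ee_rot: [0.0, 0.995, 0.105, 0.001]
ft_force: [0.5, 0.2, -1.6]
opening: 0.0329
grasp_force: 60.3
```

move_arm(
  targets=[0,0,0.001,0,0,0,0.02,0,0,0,0,0,0,0.02],
)

```text
t: 13.22
tcp_pos: [0.5105, -0.058, 0.0146]
ee_rot: [0.0, 0.995, 0.105, 0.0]
ft_force: [0.1, 0.7, -1.7]
opening: 0.0332
grasp_force: 60.3
```

```bash
python3 st.py
```

```text
13.2167 [ 0.51051804 -0.0580054   0.0146401 ] tool yaw 12.0 crank [ 0.5048 -0.0602  0.0007] [ 0.1  0.7 -1.7] [0.005 0.022 0.004] 0.03324888695386622 60.29637660831213
```

move_arm(
  targets=[0,0,0.001,0,0,0,0.02,0,0,0,0,0,0,0.02,0,0,0.001,0,0,0,0.02,0,0,0,0,0,0,0.02],
)

```text
t: 13.55
tcp_pos: [0.5104, -0.058, 0.0125]
ee_rot: [0.0, 0.995, 0.105, 0.0]
ft_force: [-0.7, 0.1, 1.1]
opening: 0.0331
grasp_force: 60.6
```

```bash
python3 st.py
```

```text
13.55 [ 0.51039778 -0.05797552  0.01251425] tool yaw 12.0 crank [ 0.5046 -0.0601 -0.0014] [-0.7  0.1  1.1] [ 0.044  0.105 -0.049] 0.03308401978081245 60.642894208431244
```

Contact with the table. Now I'll press slightly, hold, open and retreat.

move_arm(
  targets=[0,0,0.0005,0,0,0,0.02,0,0,0,0,0,0,0.02],
)

```text
t: 13.72
tcp_pos: [0.5104, -0.058, 0.0125]
ee_rot: [0.0, 0.995, 0.105, 0.0]
ft_force: [-2.6, 1.0, 6.7]
opening: 0.0326
grasp_force: 61.4
```

move_arm(
  targets=[0,0,0,0,0,0,0.085,0,0,0,0,0,0,0.085,0,0,0,0,0,0,0.085,0,0,0,0,0,0,0.085,0,0,0,0,0,0,0.085],
)

```text
t: 14.13
tcp_pos: [0.5103, -0.058, 0.0117]
ee_rot: [-0.0, 0.995, 0.105, -0.0]
ft_force: [0.6, -1.1, 0.3]
opening: 0.085
grasp_force: 0.0
```

move_arm(
  targets=[0,0,-0.02,0,0,0,0.085,0,0,-0.04,0,0,0,0.085,0,0,-0.04,0,0,0,0.085,0,0,-0.04,0,0,0,0.085,0,0,-0.02,0,0,0,0.085],
)

```text
t: 14.55
tcp_pos: [0.5122, -0.0585, 0.1767]
ee_rot: [0.001, 0.995, 0.105, 0.003]
ft_force: [0.2, -0.2, 0.6]
opening: 0.0849
grasp_force: 0.0
```

```bash
python3 st.py; python3 - <<'E'
from rig import capture
import cv2
cv2.imwrite("pics/end.png",cv2.resize(capture("scene")["frame"][140:280,150:350,::-1],None,fx=4,fy=4,interpolation=2))
E
```

```text
14.55 [ 0.5122139  -0.05853921  0.17668629] tool yaw 12.0 crank [ 0.5065 -0.0607  0.1627] [ 0.2 -0.2  0.6] [-0.034 -0.057  0.076] 0.08490531633024354 0.0
```

View pics/end.png

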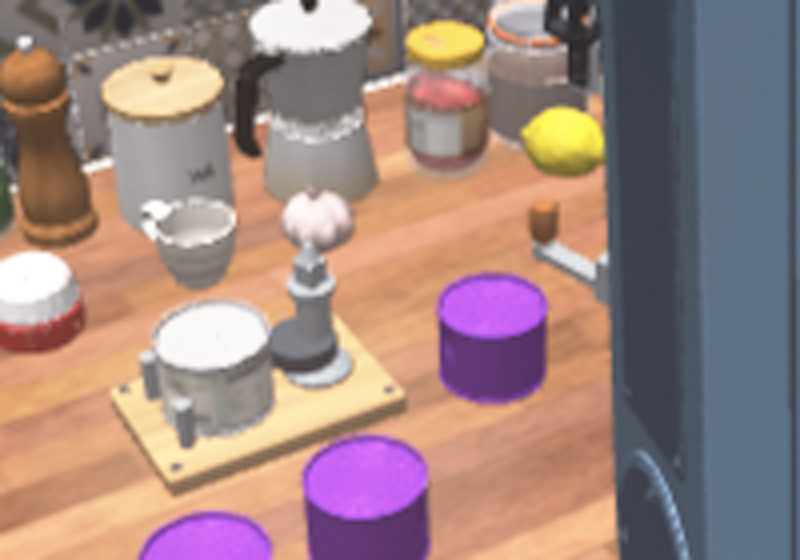

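The cam at (305,345) faces the tin, which stands against its pegs at (215,365). The crank lies flat with its knob at (543,220), and the arm is clear. Handing in.

```bash
python3 -c "
from rig import hand_in
print(hand_in())"
```

```text
the job is handed in; nothing more can be done
None
```

I handed the job in after about 14.6 s of the 54 s: the cam was turned to its stop by the tin, the crank was lifted off and set down flat by hand, and the tin is still standing in place; the hand-in returned no verdict.

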